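Torque the tumbler lid nut until the wrench breaks over

ROBOT

A 7-joint arm with a two-finger parallel gripper is mounted at the origin on the work surface. World frame = base frame: x ahead of the robot, y to its left, z up, the work surface at z = 0. Lengths are in m, angles in degrees, forces in N, time in s.
With the tool pointing down it reaches from about 0.425 to 0.875 m from the base axis. Payload 4.7 kg.
Tool frame: the origin (TCP) lies midway between the tips of the shut fingers; the grasp point (between the pads) lies 19 mm behind it; z points along the fingers, y is the direction in which the jaws open and shut (so a half turn about z gives the same grasp; the last joint's range is limited). The gripper opens to 87 mm and grips with 3 to 60 N. Pads are 19 mm wide; open, the fingers measure 117 mm over their backs; the gripper's body (75 mm by 190 mm) begins 51 mm behind the grasp point.
Start: joints at [-68.405, 18.392, -4.016, 83.108, 1.295, 78.541, -3.26], TCP at [0.231, 0.608, 0.223] pointing down, gripper open.
Joint ranges: [-163.93, 163.93], [-17.29, 119.83], [-79.2, 71.16], [3.27, 140.29], [-89.18, 269.18], [5.43, 117.66], [-154.24, 154.24]. Speed limits (degrees/s): [147.25, 147.25, 180, 180, 180, 180, 180].

INTERFACE

Orientations are given as [roll, pitch, yaw] about the fixed x, y, z axes, in that order (R = Rz(yaw) Ry(pitch) Rx(roll)).
In Python, from cell import env gives the robot as it stands. The module is installed in compiled form; this text tells all that it offers.
- The arm moves only by the tool servo_tool, never from a script. Its argument "plan" is a list of rows, each a list of 3 entries, a list of its own where there are three numbers: the opening, from 0 (shut) to 1 (fully open), then the shift along the tool's x, y, z in cm, then the turn, a rotation vector about the tool's x, y, z in degrees. A call has 1 to 20 rows; each row shifts and turns the pose as measured when the row begins, along the tool's axes as they then stand; what a row does not reach is not made up. A row lasts 1/12 s, in which the tool goes at most 41.7 mm and 7.16 degrees, less where a joint would pass 70% of its speed; a pose out of reach is approached as far as the arm can. A call is refused whole if a number of a shift passes 4.17 or a number of a turn 7.16, either way. A call with a gripper value outside its range is refused whole. The fingers move at their own pace and stop on an object; "force" is the grip in N (left out, the last holds). Time passes only in rows, so rows that do not move let the fingers close. It gives the time, the measured TCP pose, the force and the opening at its end, in the units of the state.
- env.get_obs(): the state, without advancing time (a new reading comes with each control period).
- env.read_camera(name): name is "scene" or "top" or "wrist"; returns a dict with "image" (420x560x3 uint8, blue, green, red), "fx", "fy", "cx", "cy" (pixels), "rvec" (rotation vector, rad) and "tvec" (3), from world to camera coordinates, as OpenCV has them; the wrist camera has in their place "T_tool_cam" (4x4, takes a point from camera to tool coordinates, whose origin is the TCP and whose axes are the flange's). Camera axes: x right, y down, z forward; pixel columns grow to the right and rows downward; lengths in m; the calibration is good to about 2 mm. A picture is of the moment at which its call begins: read the wrist's pose just before it. There is no depth.
- env.sign_off(): hands the job in, once; it reports no verdict.
The state is a dict: "time_s": time; "qpos": joint angles; "joint_velocities": joint speeds; "effort": joint torques, N m; "tool_pos": TCP position; "tool_rot": TCP orientation; "force": force on the tool from outside, world axes, zero at the start; "wrist_torque": the same for the moment, N m; "grip_width": finger opening in m.
Only numpy, scipy, OpenCV 4.12 (cv2) and the standard library are available. Lean on these libraries where they do the work, as an engineer would, in place of code of your own. Each camera call takes 0.05 s, during which the arm holds its last target. There are 200 camera calls.

TASK

Tighten the domed cap nut on the rock tumbler's lid with the torque wrench that lies on the rubber mat: set its ring fully down over the nut and swing the handle clockwise until the wrench breaks over at its hinge by about ten degrees; follow it as it gives way, pulling no harder, and stop well short of its end stop. Ease off, lift the wrench straight off the nut and lay it gently back on the mat, its whole length on it; leave everything else where it is.

Things in the scene. Friction and masses are not known exactly. Their poses are not given: they have to be found in the camera images.
- mat: Grey rubber bench mat, fixed on the wooden table (surface at height 0), 360 mm along its x, 200 mm along its y, 4 mm thick; the wrench lies on it, lengthwise. Origin: centre of its underside; z up.
- tumbler: Vibratory rock tumbler, fixed where it stands: blue round motor base, black bowl, grey ribbed lid of 220 mm diameter with its top 192 mm above the table; a boss and steel washer at the lid's centre carry the nut. Origin: centre of its underside on the table; z up.
- nut_base (a point): Foot of the steel domed cap nut, on its vertical axis, 209 mm above the table. Hexagon 36 mm across flats, 16 mm high from here; the round dome on it (33.6 mm diameter, narrowing upward, a natural lead-in) ends 36 mm above this point. z up; x is square to one flat; turns with the nut.
- cap_nut (a joint): Turn of the nut in rad, growing clockwise seen from above (tightening). Starts between 0.2 and 0.6. It turns ever more stiffly as the lid's gasket is squeezed (from about 0.1 to 1.2 N m), then comes up solid where the lid seats; how far that is must be felt. It stays where it is left.
- wrench: Head of the break-over torque wrench (whole wrench 0.75 kg, 252 mm from ring centre to handle end, lying flat): steel six-sided ring, 38 mm across the opening's flats, 55 mm outside, 18 mm thick. Origin: ring centre at the underside, which meets nut_base when fully down. z up, x from handle to ring, square to a flat: it fits the nut at any multiple of 60 degrees, with 6 degrees of play each way.
- wrench_grip (a point): Middle of the handle's black rubber grip: 165 mm behind the ring centre (head's -x while straight), 13.5 mm above the underside. The grip is 26 mm wide, 27 mm thick, and runs 75 mm either way from here; the wrench's centre of mass is about 57 mm from here towards the ring. Axes as the head's while straight.
- wrench_handle (a joint): Fold of the handle about its vertical hinge pin, 42 mm behind the ring centre, in rad: 0 straight, growing clockwise. Rigid at 0 until the preset torque (1.3 N m at the pin, about 10 N square to the handle at mid grip); then it folds at no greater force, to the end stop at 0.35. The head then stands still: a hand that does not follow about the pin overloads the nut. Springs back when eased.
- microscope: Bystander: digital microscope, grey base plate 150 x 200 mm with column and a tilted screen, 290 mm tall. Origin: centre of its underside.
- stone_box: Bystander: clear compartment box with stones, 190 x 270 x 45 mm. Origin: centre of its underside.
- pen_mug: Bystander: white mug with pens, 80 mm diameter, 145 mm tall with the pens. Origin: centre of its underside.
- quartz: Bystander: quartz crystal group on grey rock, 90 mm wide, 85 mm tall. Origin: centre of its underside.
There are look-alikes about, which are no part of the job. What is shaped like the tumbler but pink is not meant.

How it is judged (in metres and radians):
On the way, in this order (a step that is already met when the one before it is completed fails the run):
1. the ring sits fully down over the nut (horizontal distance between wrench and nut_base below 0.004 m and z of wrench in the frame of nut_base between -0.004 and 0.005 m and angle between wrench's own z axis and vertical below 0.12 rad), for 0.2 s.
2. with the ring still on the nut, the wrench breaks over at its hinge, the nut being tight (all of step 1 and value of joint wrench_handle above 0.12 rad and value of joint cap_nut above 0.85 rad), for 0.1 s.
At the end, for the whole second after the job is handed in: The nut is left tight (turned past 0.85 rad); the wrench lies flat on the mat (ring centre and mid grip within its edges, underside below 12 mm height, tilt under 0.08 rad), sprung back straight (under 0.04 rad), at rest, not touching the tumbler (value of joint cap_nut above 0.85 rad and height (world z) of wrench below 0.012 m and contact force between wrench and mat above 3 N and x of wrench in the frame of mat between -0.18 and 0.18 m and y of wrench in the frame of mat between -0.1 and 0.1 m and x of wrench_grip in the frame of mat between -0.18 and 0.18 m and y of wrench_grip in the frame of mat between -0.1 and 0.1 m and angle between wrench's own z axis and vertical below 0.08 rad and value of joint wrench_handle below 0.04 rad and linear speed of wrench below 0.01 m/s and contact force between wrench and tumbler below 0.2 N).
It fails at once if the wrench is folded past 0.31 rad, onto its end stop (value of joint wrench_handle above 0.31 rad).
It fails at once if the nut and lid are strained by the wrench with more than 120 N in all (a sound turn to break-over makes under 110 N at the flats) (contact force between wrench and tumbler above 120 N).
It fails at once if the wrench is dropped (moves faster than 0.45 m/s within 16 mm of the mat's top) (height (world z) of wrench below 0.02 m and linear speed of wrench above 0.45 m/s).
It fails at once if the microscope, stone box, mug or quartz is pushed more than 20 mm (distance of any of microscope, stone_box, pen_mug, quartz from where it was at the start of the episode above 0.02 m).
It also fails if it takes over 72 s, if anything falls off the work surface, if the arm or the gripper's body presses on something with over 40 N, if the wrist force passes 120 N, or if a joint passes its speed limit or range.

## Working session

There is one attempt and no reset: what is moved stays moved. The work goes in short steps, Python scripts to look and compute and a tool call to move; the robot and the scene stay as the last step left them, time stands still between calls to the robot, and variables do not carry over. Pictures are saved under pics/ and viewed, about 8 in all and at most 12, crops included, and the job is handed in when it is done.

Besides the shell and the picture viewer there is one more tool, called after ">>>" as name(argument=value, ...) on one line, values as JSON. servo_tool: Moves the arm, as the interface text tells. Its arguments: {"type":"object","properties":{"plan":{"type":"array"},"force":{"type":"number"}},"required":["plan"]}

```bash
mkdir -p pics
cat > h.py <<'E'
from cell import env
import numpy as np, cv2
from scipy.spatial.transform import Rotation as R
def cam(name):
    o=env.get_obs(); c=env.read_camera(name)
    K=np.array([[c['fx'],0,c['cx']],[0,c['fy'],c['cy']],[0,0,1.]])
    if 'rvec' in c:
        Rw=cv2.Rodrigues(np.array(c['rvec'],float))[0]; C=-Rw.T@np.array(c['tvec'],float).ravel(); Rc=Rw.T
    else:
        Rt=R.from_euler('xyz',o['tool_rot'],degrees=True).as_matrix(); T=np.array(c['T_tool_cam'])
        Rc=Rt@T[:3,:3]; C=Rt@T[:3,3]+np.array(o['tool_pos'])
    return c['image'],K,Rc,C
def ray(K,Rc,uv):
    d=Rc@np.linalg.solve(K,[uv[0],uv[1],1.]); return d/np.linalg.norm(d)
def onz(K,Rc,C,uv,z):
    d=ray(K,Rc,uv); return C+d*(z-C[2])/d[2]
def proj(K,Rc,C,P):
    p=K@(Rc.T@(np.array(P)-C)); return p[:2]/p[2]
def tri(*vs):
    A=np.zeros((3,3));b=np.zeros(3)
    for K,Rc,C,uv in vs:
        d=ray(K,Rc,uv);M=np.eye(3)-np.outer(d,d);A+=M;b+=M@C
    return np.linalg.solve(A,b)
E
python3 - <<'E'
from h import *
o=env.get_obs();print(o)
for n in('scene','top','wrist'):
    im,K,Rc,C=cam(n);cv2.imwrite(f'pics/{n}0.png',im);print(n,K[0,0],C,Rc[:,2])
E
```

```text
{'time_s': 0.0, 'qpos': array([-68.4043574 ,  18.43952694,  -4.01550237,  83.17373193,
         1.29463156,  78.53924675,  -3.26057119]), 'joint_velocities': array([-0.03297827,  0.03020872,  0.01351957, -0.05441779,  0.04932777,
       -0.00724017, -0.04571693]), 'effort': array([ 4.82808025e-05, -4.91281736e+01, -4.03738786e-01, -3.12536788e+01,
       -6.39250455e-02,  4.34551982e-02,  1.73414060e-04]), 'tool_pos': array([0.23054498, 0.60716821, 0.22146644]), 'tool_rot': array([-1.79892713e+02,  5.25777245e-03,  1.59213414e+02]), 'force': array([-0.13520948,  0.64658365,  0.04681452]), 'wrist_torque': array([-0.02295489,  0.01222045, -0.02999373]), 'grip_width': 0.08716886504186709}
scene 399.2778338556562 [1.12443779 0.68290232 0.79215175] [-0.54699392 -0.6134011  -0.56968127]
top 467.07066455721304 [0.22555899 0.00737718 1.5683729 ] [ 0.19157828 -0.01891271 -0.9812951 ]
wrist 374.255156848016 [0.16450448 0.63286926 0.3826457 ] [ 0.24356694 -0.09380323 -0.9653373 ]
```

View pics/scene0.png

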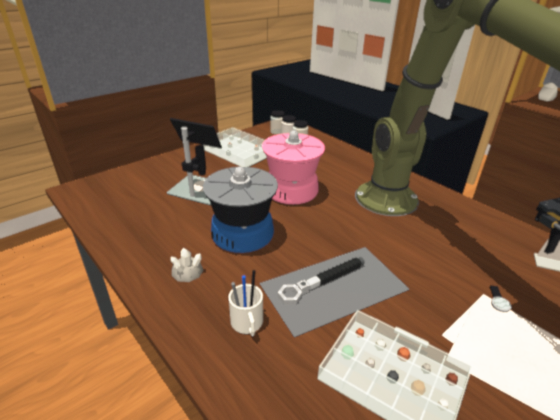

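View pics/top0.png

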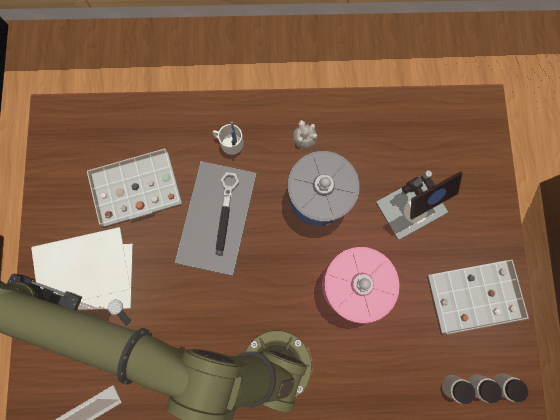

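Top: wrench ring at (230,182), black grip around (223,230), nut at (324,184) on the grey lid. In the scene view the ring is at (290,291), the grip around (340,272), and the nut dome at (240,174).

Run:
```python
from h import *
v={}
for n in('scene','top'):
    im,K,Rc,C=cam(n);v[n]=(K,Rc,C)
T=v['top'];S=v['scene']
print('ring tri',tri((*T,(230,182)),(*S,(290,291.5))),onz(*T,(230,182),.015))
print('dome tri',tri((*T,(324.5,183)),(*S,(239.5,173))))
print('grip',onz(*T,(222,231),.02),'butt',onz(*T,(220,253),.02),'ring',onz(*T,(230,182),.02))
for p in [(203,162),(256,172),(231,275),(176,264)]: print('mat',onz(*T,p,.004))
for nm,p,z in [('mug',(230,138),.08),('quartz',(306,134),.05),('micro',(440,195),.2),('pink',(363,284),.23)]: print(nm,onz(*T,p,z))
```

```text
ring tri [0.60430895 0.14084951 0.01697802] [0.60474636 0.14107034 0.015     ]
dome tri [ 0.54334768 -0.15607919  0.22484565]
grip [0.43631533 0.16868453 0.02      ] butt [0.36330683 0.17565879 0.02      ] ring [0.60352583 0.14064001 0.02      ]
mat [0.68099739 0.23479085 0.004     ]
mat [0.6406966  0.05203243 0.004     ]
mat [0.29109647 0.14139976 0.004     ]
mat [0.33227319 0.3232445  0.004     ]
mug [0.73961626 0.13419613 0.08      ]
quartz [ 0.758137   -0.12238072  0.05      ]
micro [ 0.50352564 -0.50548078  0.2       ]
pink [ 0.24602726 -0.25076655  0.23      ]
```

View pics/wrist0.png

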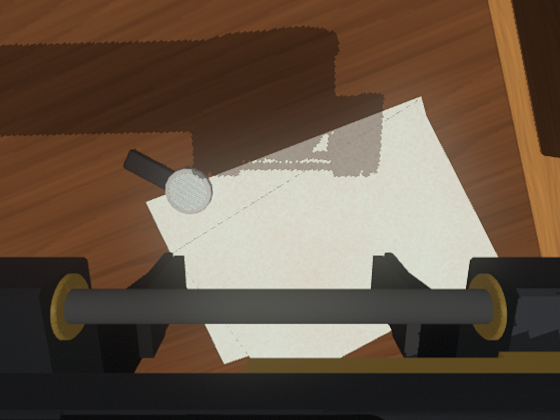

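>>> servo_tool(plan=[[1, [-3.0, -2.3, -0.3], [0, 0, 0]], [1, [-3.0, -2.3, -0.3], [0, 0, 0]], [1, [-3.0, -2.3, -0.3], [0, 0, 0]], [1, [-3.0, -2.3, -0.3], [0, 0, 0]], [1, [-3.0, -2.3, -0.3], [0, 0, 0]], [1, [-3.0, -2.3, -0.3], [0, 0, 0]], [1, [-3.0, -2.3, -0.3], [0, 0, 0]], [1, [-3.0, -2.3, -0.3], [0, 0, 0]], [1, [-3.0, -2.3, -0.3], [0, 0, 0]], [1, [-3.0, -2.3, -0.3], [0, 0, 0]], [1, [-3.0, -2.3, -0.3], [0, 0, 0]], [1, [-3.0, -2.3, -0.3], [0, 0, 0]], [1, [-3.0, -2.3, -0.3], [0, 0, 0]], [1, [-3.0, -2.3, -0.3], [0, 0, 0]], [1, [0, 0, 0], [0, 0, 7.1]], [1, [0, 0, 0], [0, 0, 7.1]], [1, [0, 0, 0], [0, 0, 7.1]], [1, [0, 0, 0], [0, 0, 7.1]], [1, [0, 0, 0], [0, 0, 7.1]], [1, [0, 0, 0], [0, 0, 7.1]]])

```text
time_s: 1.92
tool_pos: [0.5205, 0.1321, 0.2621]
tool_rot: [-179.9, 0.0, 117.2]
force: [-0.1, 0.4, -0.5]
grip_width: 0.0871
```

>>> servo_tool(plan=[[1, [0, 0, 0], [0, 0, 7.1]], [1, [0, 0, 0], [0, 0, 7.1]], [1, [0, 0, 0], [0, 0, 7.1]], [1, [0, 0, 0], [0, 0, 7.1]], [1, [0, 0, 0], [0, 0, 7.1]], [1, [1.5, 0, 0], [0, 0, 0]], [1, [0, 0, 0], [0, 0, 0]]])

```text
time_s: 2.5
tool_pos: [0.5222, 0.1464, 0.2619]
tool_rot: [-179.9, 0.0, 81.0]
force: [-0.0, 1.8, -0.8]
grip_width: 0.0872
```

Run:
```python
from h import *
import pickle
o=env.get_obs();print(o['tool_pos'],o['tool_rot'],o['joint_velocities'].round(1))
v=cam('wrist');cv2.imwrite('pics/w1.png',v[0]);pickle.dump(v,open('w1.pkl','wb'))
```

```text
[0.52216294 0.14638906 0.26187541] [-1.79893623e+02  2.50113400e-02  8.10103518e+01] [ 2.1 -1.6  2.7  1.5  2.8  1.4 -1.1]
```

View pics/w1.png

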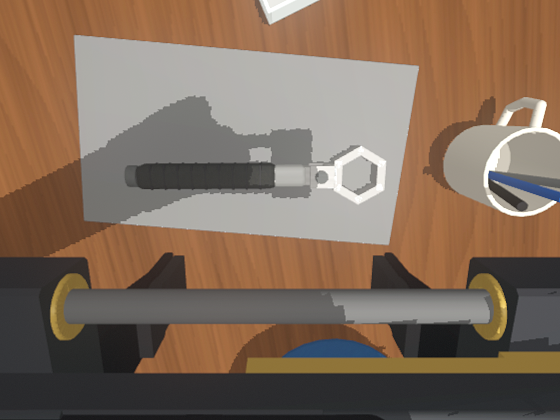

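Picture w1: grip from (137,176) to (275,176), ring centre at (360,175), mat corners at about (76,36), (418,66), (390,244) and (85,220). I'll take a second view of the wrench on the way to the nut.

>>> servo_tool(plan=[[1, [-3.7, 0.85, -0.95], [0, 0, 0]], [1, [-3.7, 0.85, -0.95], [0, 0, 0]], [1, [0, 0, 0], [0, 0, 0]]])

```text
time_s: 2.8
tool_pos: [0.5267, 0.066, 0.2806]
tool_rot: [-179.8, 0.3, 81.4]
force: [0.7, -1.3, 0.3]
grip_width: 0.0868
```

```bash
cat >> h.py <<'E'
def wrench_px(im):
    g=cv2.cvtColor(im,cv2.COLOR_BGR2GRAY)
    hs=cv2.cvtColor(im,cv2.COLOR_BGR2HSV)
    out={}
    # ring opening: hole contour of bright ring
    b=((g>190)&(hs[...,1]<40)).astype(np.uint8); b[240:]=0
    cs,hi=cv2.findContours(b,cv2.RETR_CCOMP,cv2.CHAIN_APPROX_NONE)
    for c,h_ in zip(cs,hi[0]):
        a=cv2.contourArea(c)
        if h_[3]>=0 and 300<a<6000:
            m=cv2.moments(c);out.setdefault('holes',[]).append((m['m10']/m['m00'],m['m01']/m['m00'],a))
    k=((g<55)&(hs[...,1]<60)).astype(np.uint8);k[235:]=0
    k=cv2.morphologyEx(k,cv2.MORPH_OPEN,np.ones((5,5)))
    n,l,s,c=cv2.connectedComponentsWithStats(k)
    for i in range(1,n):
        if s[i,4]>800: 
            pts=np.argwhere(l==i)[:,::-1].astype(np.float32); out.setdefault('dark',[]).append((c[i].round(1),cv2.minAreaRect(pts),s[i,4]))
    return out
E
python3 - <<'E'
from h import *
import pickle
v1=pickle.load(open('w1.pkl','rb'));v2=cam('wrist');pickle.dump(v2,open('w2.pkl','wb'))
print(env.get_obs()['tool_pos'])
for v in(v1,v2): print(wrench_px(v[0]))
E
```

```text
[0.52610844 0.06944626 0.27983539]
{'holes': [(359.418410041841, 175.15078258174492, 1075.5)]}
{}
```

Run:
```python
from h import *
import pickle
v1=pickle.load(open('w1.pkl','rb'));v2=pickle.load(open('w2.pkl','rb'))
print(v1[0][176,130:330:12].tolist()); print(v1[0][150:205:4,200].tolist())
cv2.imwrite('pics/w2.png',np.hstack([cv2.resize(v2[0][:240,:400],(800,480))]))
```

```text
[[90, 92, 92], [57, 59, 60], [57, 59, 60], [57, 60, 60], [54, 56, 58], [58, 59, 59], [58, 60, 61], [58, 61, 61], [60, 63, 63], [62, 64, 65], [75, 77, 77], [79, 83, 84], [108, 112, 112], [180, 186, 187], [181, 187, 187], [152, 155, 158], [146, 150, 150]]
[[115, 116, 118], [115, 117, 118], [115, 117, 118], [119, 121, 122], [55, 57, 57], [58, 60, 60], [56, 59, 59], [58, 61, 61], [58, 60, 61], [55, 58, 58], [117, 119, 119], [162, 164, 166], [171, 175, 176], [170, 174, 175]]
```

View pics/w2.png

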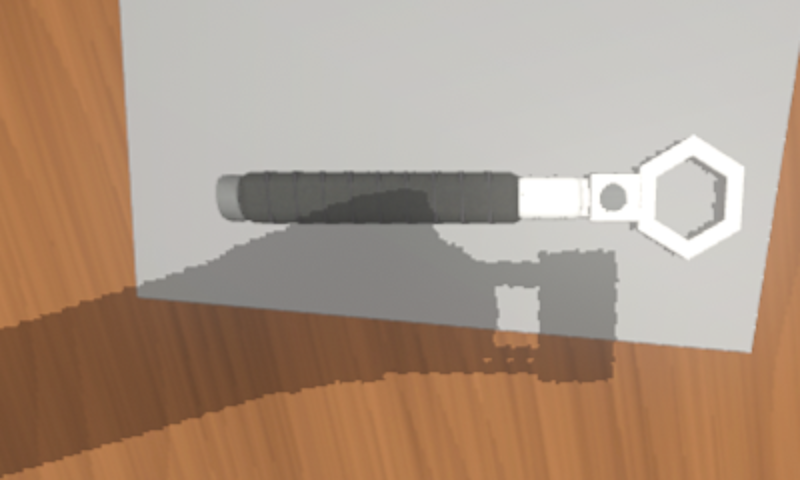

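>>> servo_tool(plan=[[1, [-3.7, 0.7, -0.9], [0, 0, 0]], [1, [-3.7, 0.7, -0.9], [0, 0, 0]], [1, [-3.7, 0.7, -0.9], [0, 0, 0]], [1, [-3.7, 0.7, -0.9], [0, 0, 0]], [1, [-3.7, 0.7, -0.9], [0, 0, 0]], [1, [-3.7, 0.7, -0.9], [0, 0, 0]], [1, [0, 0, 0], [0, 0, 0]], [1, [0, 0, 0], [0, 0, 0]], [1, [0, 0, 0], [0, 0, 0]]])

```text
time_s: 3.6
tool_pos: [0.5333, -0.1613, 0.3336]
tool_rot: [-179.6, 0.2, 82.0]
force: [0.5, -0.0, -0.6]
grip_width: 0.0869
```

Run:
```python
from h import *
import pickle
o=env.get_obs();print(o['tool_pos'],o['tool_rot'],o['joint_velocities'].round(1))
v=cam('wrist');pickle.dump(v,open('n1.pkl','wb'))
p=proj(*v[1:],(.543,-.156,.23));print(p)
cv2.imwrite('pics/n1.png',cv2.resize(v[0][60:330,130:430],None,fx=2,fy=2,interpolation=cv2.INTER_CUBIC))
```

```text
[ 0.53331961 -0.16125712  0.33361291] [-179.56896564    0.20143248   82.03417506] [-0.2  0.2 -0.7  0.3 -1.2  0.3 -0.1]
[290.72483127 208.61834821]
```

View pics/n1.png

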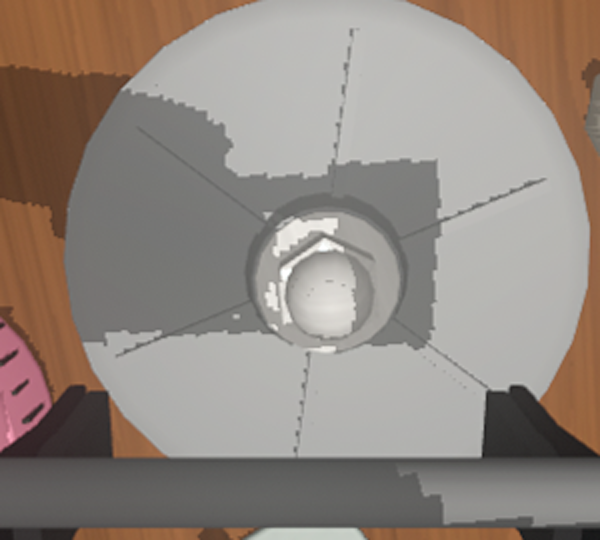

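w2: ring centre at about (346,98), in full-frame pixels, grip from (120,98) to (259,98). n1: dome at full-frame pixel (295,206), with one hex corner at about (291,179). I'll move so the camera is straight above the nut.

>>> servo_tool(plan=[[1, [-3.2, 1.0, 0], [0, 0, 0]], [1, [-3.2, 1.0, 0], [0, 0, 0]], [1, [0, 0, 0], [0, 0, 0]], [1, [0, 0, 0], [0, 0, 0]], [1, [0, 0, 0], [0, 0, 0]]])

```text
time_s: 4.07
tool_pos: [0.5473, -0.217, 0.3302]
tool_rot: [-179.3, -0.2, 83.2]
force: [-1.5, 1.4, -0.4]
grip_width: 0.0869
```

Run:
```python
from h import *
import pickle
o=env.get_obs();print(o['tool_pos'],o['tool_rot'],o['joint_velocities'].round(1))
v=cam('wrist');pickle.dump(v,open('n2.pkl','wb'))
p=proj(*v[1:],(.543,-.156,.23));print(p)
x,y=int(p[0])-40,int(p[1])-40;print(x,y)
cv2.imwrite('pics/n2.png',cv2.resize(v[0][y:y+80,x:x+80],None,fx=7,fy=7,interpolation=cv2.INTER_CUBIC))
```

```text
[ 0.54727632 -0.21698113  0.33023812] [-1.79305025e+02 -1.62803888e-01  8.31623192e+01] [-1.2  0.2 -1.1  0.5 -0.9  0.3 -0.5]
[262.39108477 134.45000332]
222 94
```

View pics/n2.png

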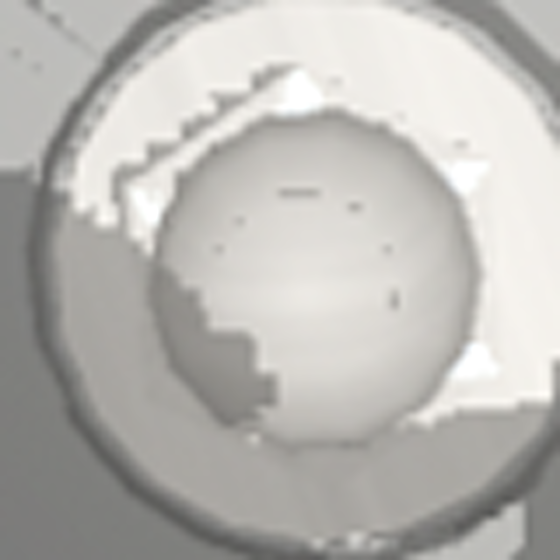

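Run:
```python
from h import *
import pickle
from scipy.optimize import least_squares
n1=pickle.load(open('n1.pkl','rb'))[1:];n2=pickle.load(open('n2.pkl','rb'))[1:]
f2=lambda x,y:((x+.5)/7-.5+222,(y+.5)/7-.5+94)
P=np.array([onz(*n2,f2(*q),.225)[:2] for q in [(297,68),(120,187),(490,165),(497,370)]])
print(P.round(4))
def f(p):
    a=p[2]+np.radians([0,60,-60,-120]); return (P-(p[:2]+.0208*np.c_[np.cos(a),np.sin(a)])).ravel()
best=min((least_squares(f,[.543,-.156,a]) for a in np.radians(np.arange(0,360,60))),key=lambda r:r.cost)
print('centre',best.x[:2],'vertex ang mod60',np.degrees(best.x[2])%60,'res mm',(best.fun*1000).round(1))
print('dome silhouette',onz(*n2,f2(316,278),.225))
P1=np.array([onz(*n1,(a/2+130-.25,b/2+60-.25),.225)[:2] for a,b in [(323,238),(375,262),(283,268)]]);print('n1 verts',P1.round(4))
d=P1-best.x[:2];print(np.degrees(np.arctan2(d[:,1],d[:,0]))%60,np.linalg.norm(d,axis=1))
print('vertex tri',[tri((*n1,(a/2+130-.25,b/2+60-.25)),(*n2,f2(*q))) for (a,b),q in [((323,238),(297,68)),((375,262),(490,165)),((283,268),(120,187))]])
w1=pickle.load(open('w1.pkl','rb'));w2=pickle.load(open('w2.pkl','rb'))
W=w1[1:];W2=w2[1:]
rc1=(359.4,175.2);rc2=(691/2,195/2)
print('ring tri',tri((*W,rc1),(*W2,rc2)),'on z',onz(*W,rc1,.013),onz(*W2,rc2,.013))
for im,V,yc in((w1[0],W,176),(w2[0],W2,98)):
    g=cv2.cvtColor(im,cv2.COLOR_BGR2GRAY);m=(g<100).astype(np.uint8);m[:yc-18]=0;m[yc+18:]=0
    m=cv2.morphologyEx(m,cv2.MORPH_OPEN,np.ones((15,15)));ys,xs=np.nonzero(m)
    l,r=xs.min(),xs.max();rect=cv2.minAreaRect(np.c_[xs,ys].astype(np.float32));print(rect,l,r)
    A=onz(*V,rect[0],.03);rr=onz(*V,rc1 if yc==176 else rc2,.013)
    print('grip mid',A,'dist',np.linalg.norm((A-rr)[:2]),'dir',np.degrees(np.arctan2(*(A-rr)[1::-1])))
for p in [(76,36),(418,66),(390,244),(85,220)]: print('mat',onz(*W,p,.004))
```

```text
[[ 0.5465 -0.1357]
 [ 0.5277 -0.1448]
 [ 0.5641 -0.147 ]
 [ 0.5627 -0.1668]]
centre [ 0.54535542 -0.15614318] vertex ang mod60 27.068976047917943 res mm [ 0.1 -0.4 -0.2  0.1  0.3 -0.3 -0.1  0.6]
dome silhouette [ 0.54579728 -0.15574848  0.225     ]
n1 verts [[ 0.5462 -0.1352]
 [ 0.5639 -0.1465]
 [ 0.5303 -0.1442]]
[27.62439532 27.35592083 21.5498824 ] [0.02099926 0.0209002  0.01927533]
vertex tri [array([ 0.54629786, -0.13561993,  0.2221768 ]), array([ 0.56414274, -0.14703633,  0.22256865]), array([ 0.52903798, -0.1444248 ,  0.22558749])]
ring tri [0.60965911 0.14396739 0.02610652] on z [0.61182515 0.14153759 0.013     ] [0.61222271 0.14420093 0.013     ]
((154.46046447753906, 176.93771362304688), (28.395965576171875, 237.6580352783203), 88.5497817993164) 36 273
grip mid [0.39446557 0.17650355 0.03      ] dist 0.22015404585781986 dir 170.86130004201442
((168.0, 99.0), (24.0, 96.0), 90.0) 120 216
grip mid [0.42510588 0.17032715 0.03      ] dist 0.18893196609270604 dir 172.05145230858503
mat [0.34073754 0.32814738 0.004     ]
mat [0.68536838 0.24457047 0.004     ]
mat [0.64106423 0.05285576 0.004     ]
mat [0.29317147 0.13728426 0.004     ]
```

>>> servo_tool(plan=[[1, [3.7, -1.45, 0], [0, 0, 0]], [1, [3.7, -1.45, 0], [0, 0, 0]], [1, [3.7, -1.45, 0], [0, 0, 0]], [1, [3.7, -1.45, 0], [0, 0, 0]], [1, [3.7, -1.45, 0], [0, 0, 0]], [1, [3.7, -1.45, 0], [0, 0, 0]], [1, [3.7, -1.45, 0], [0, 0, 0]], [1, [3.7, -1.45, 1], [0, 0, 0]], [1, [3.7, -1.45, 1], [0, 0, 0]], [1, [3.7, -1.45, 1], [0, 0, 0]], [1, [0, 0, 1.5], [0, 0, -7.1]], [1, [0, 0, 1.5], [0, 0, -7.1]], [1, [0, 0, 1.5], [0, 0, -7.1]], [1, [0, 0, 1.5], [0, 0, -7.1]], [1, [0, 0, 1.5], [0, 0, -7.1]], [1, [0, 0, 0.5], [0, 0, -7.1]], [1, [0, 0, 0], [0, 0, -7.1]], [1, [0, 0, 0], [0, 0, -7.1]], [1, [0, 0, 0], [0, 0, -7.1]], [1, [0, 0, 0], [0, 0, -7.1]]])

```text
time_s: 5.78
tool_pos: [0.4198, 0.2058, 0.2194]
tool_rot: [179.7, -0.7, 155.8]
force: [0.4, 0.3, -0.0]
grip_width: 0.0873
```

>>> servo_tool(plan=[[1, [0, 0, 0], [0, 0, -7.1]], [1, [0, 0, 0], [0, 0, -7.1]], [1, [0, 0, 0], [0, 0, 0]], [1, [0, 0, 0], [0, 0, 0]]])

```text
time_s: 6.12
tool_pos: [0.4149, 0.211, 0.2198]
tool_rot: [179.4, -0.7, 170.4]
force: [0.8, 0.5, -0.7]
grip_width: 0.0868
```

Run:
```python
from h import *
import pickle
w1=pickle.load(open('w1.pkl','rb'));V=w1[1:]
A=onz(*V,(206,176.2),.0175);B=onz(*V,(359.4,175.2),.013);print('w1',A,B,np.linalg.norm((A-B)[:2]))
o=env.get_obs();print(o['tool_pos'],o['tool_rot'],o['joint_velocities'].round(1))
im,*v=cam('wrist');pickle.dump((im,*v),open('w3.pkl','wb'))
cv2.imwrite('pics/w3.png',im)
g=cv2.cvtColor(im,cv2.COLOR_BGR2GRAY)
for n,p in dict(mid=(A[0],A[1],.03),butt=(*(B+(A-B)/.165*.24)[:2],.03)).items(): print(n,proj(*v,p))
```

```text
w1 [0.44576115 0.16726104 0.0175    ] [0.61182515 0.14153759 0.013     ] 0.1680444786944448
[0.41492195 0.21096439 0.21976259] [179.41949849  -0.66215006 170.42416088] [-0.9 -0.6 -1.1  0.5 -0.   0.   1.1]
mid [237.08479809 233.56173988]
butt [233.74610844 154.81823885]
```

View pics/w3.png

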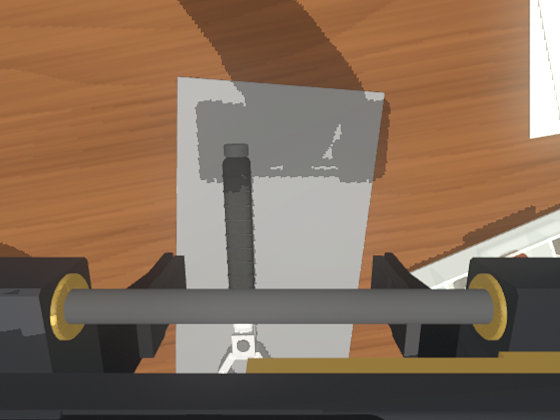

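w3: the grip runs from the rubber butt at (236,157) down to about (241,290), where the finger rod starts to hide it. The ring neck is at (243,345).

Run:
```python
from h import *
import pickle
w1=pickle.load(open('w1.pkl','rb'));w3=pickle.load(open('w3.pkl','rb'))
def edges(line): 
    g=line.astype(int);return g
g=cv2.cvtColor(w3[0],cv2.COLOR_BGR2GRAY)
V=w3[1:];cl=[]
for r in range(190,250,10):
    xs=np.where(g[r,200:280]<105)[0]+200; cl.append((xs.min(),xs.max(),r))
print(cl)
P=np.array([onz(*V,((a+b)/2,r),.0245) for a,b,r in cl]);d=P[0]-P[-1];print(P[[0,-1]],np.degrees(np.arctan2(d[1],d[0])))
print(g[140:172:2,236].tolist())
g1=cv2.cvtColor(w1[0],cv2.COLOR_BGR2GRAY);print(g1[176,124:146:2].tolist(),g1[176,266:290:2].tolist())
print('butt tri',tri((*w1[1:],(137,176)),(*V,(236.5,157))),onz(*V,(236.5,157),.028),onz(*w1[1:],(137,176),.028))
o=env.get_obs();T=R.from_euler('xyz',o['tool_rot'],degrees=True).as_matrix()
for t in [(.446,.1672,.06),(.446,.1672,.006)]: print((T.T@(np.array(t)-o['tool_pos'])*100).round(2))
```

```text
[(np.int64(223), np.int64(251), 190), (np.int64(225), np.int64(252), 200), (np.int64(225), np.int64(251), 210), (np.int64(225), np.int64(252), 220), (np.int64(226), np.int64(252), 230), (np.int64(227), np.int64(253), 240)]
[[0.40417429 0.17482307 0.0245    ]
 [0.45439947 0.1679927  0.0245    ]] 172.25557111761864
[127, 129, 82, 99, 98, 98, 96, 97, 96, 61, 66, 64, 66, 66, 66, 66]
[104, 90, 92, 92, 92, 86, 61, 57, 58, 59, 59] [85, 84, 84, 81, 112, 186, 185, 185, 185, 186, 186, 186]
butt tri [0.37325938 0.17988435 0.02196318] [0.37282363 0.18085746 0.028     ] [0.37565909 0.18015994 0.028     ]
[-3.99 -3.97 15.89]
[-4.05 -4.03 21.29]
```

```bash
cat >> h.py <<'E'
def to(p,yaw,rp=(180,0)):
    o=env.get_obs();T=R.from_euler('xyz',o['tool_rot'],degrees=True);G=R.from_euler('xyz',[*rp,yaw],degrees=True)
    print('at',o['tool_pos'].round(4),o['tool_rot'].round(2),'F',o['force'].round(1),'M',o['wrist_torque'].round(2),'w',round(o['grip_width'],4),'t',round(o['time_s'],1))
    print('shift cm',(T.inv().apply(np.array(p)-o['tool_pos'])*100).round(2),'turn deg',np.degrees((T.inv()*G).as_rotvec()).round(2))
E
python3 -c "
from h import *
to((.448,.1685,.06),171.7)"
```

```text
at [0.4149 0.2111 0.2198] [179.41  -0.67 170.44] F [-0.9 -1.1  0.6] M [ 0.   -0.01  0.02] w 0.0872 t 6.2
shift cm [-4.16 -3.81 15.89] turn deg [ 0.59 -0.66 -1.27]
```

>>> servo_tool(plan=[[1, [-2, -1.9, 2], [0.6, -0.65, -1.25]], [1, [-2, -1.9, 2], [0, 0, 0]], [1, [0, 0, 2], [0, 0, 0]], [1, [0, 0, 2], [0, 0, 0]], [1, [0, 0, 2], [0, 0, 0]], [1, [0, 0, 2], [0, 0, 0]], [1, [0, 0, 2], [0, 0, 0]], [1, [0, 0, 1], [0, 0, 0]], [1, [0, 0, 0], [0, 0, 0]], [1, [0, 0, 0], [0, 0, 0]]])

```text
time_s: 7.0
tool_pos: [0.4497, 0.1717, 0.0665]
tool_rot: [179.7, 0.3, 170.8]
force: [0.1, 0.4, -0.1]
grip_width: 0.0871
```

```bash
python3 -c "
from h import *
to((.448,.1685,.006),171.7)"
```

```text
at [0.4497 0.1717 0.0665] [179.66   0.33 170.79] F [ 0.1  0.4 -0.1] M [ 0.   -0.01 -0.02] w 0.0871 t 7.0
shift cm [ 0.16 -0.38  6.05] turn deg [ 0.33  0.34 -0.91]
```

>>> servo_tool(plan=[[1, [0.15, -0.35, 2], [0.3, 0.3, -0.9]], [1, [0, 0, 2], [0, 0, 0]], [1, [0, 0, 1.2], [0, 0, 0]], [1, [0, 0, 0.6], [0, 0, 0]], [1, [0, 0, 0], [0, 0, 0]], [1, [0, 0, 0], [0, 0, 0]]])

```text
time_s: 7.5
tool_pos: [0.4538, 0.173, 0.0143]
tool_rot: [179.4, 0.6, 171.6]
force: [-1.1, 0.3, 0.4]
grip_width: 0.0871
```

```bash
python3 -c "
from h import *
to((.448,.1685,.006),171.7)"
```

```text
at [0.4538 0.173  0.0143] [179.45   0.61 171.61] F [-1.1  0.3  0.4] M [-0.03 -0.05 -0.01] w 0.0871 t 7.5
shift cm [ 0.51 -0.54  0.81] turn deg [ 0.55  0.61 -0.08]
```

>>> servo_tool(plan=[[1, [0.5, -0.5, 0.4], [0.5, 0.6, 0]], [1, [0, 0, 0.4], [0, 0, 0]], [1, [0, 0, 0], [0, 0, 0]], [1, [0, 0, 0], [0, 0, 0]]])

```text
time_s: 7.83
tool_pos: [0.45, 0.1698, 0.0089]
tool_rot: [179.8, 0.2, 171.6]
force: [0.5, 0.5, -0.2]
grip_width: 0.0871
```

```bash
python3 -c "
from h import *
to((.448,.1685,.006),171.7)"
```

```text
at [0.45   0.1698 0.0089] [179.77   0.2  171.6 ] F [ 0.5  0.5 -0.2] M [-0.06  0.01 -0.03] w 0.0871 t 7.8
shift cm [ 0.18 -0.16  0.28] turn deg [ 0.23  0.2  -0.1 ]
```

>>> servo_tool(plan=[[1, [0.2, -0.2, 0.3], [0.2, 0.2, -0.1]], [0, [0, 0, 0], [0, 0, 0]], [0, [0, 0, 0], [0, 0, 0]], [0, [0, 0, 0], [0, 0, 0]], [0, [0, 0, 0], [0, 0, 0]], [0, [0, 0, 0], [0, 0, 0]], [0, [0, 0, 0], [0, 0, 0]], [0, [0, 0, 0], [0, 0, 0]], [0, [0, 0, 0], [0, 0, 0]]], force=60)

```text
time_s: 8.58
tool_pos: [0.4481, 0.1683, 0.0063]
tool_rot: [179.9, 0.0, 171.7]
force: [0.5, -0.0, 0.2]
grip_width: 0.042
```

```bash
python3 -c "
from h import *
to((.448,.1685,.006),171.7)"
```

```text
at [0.4481 0.1683 0.0063] [1.7994e+02 5.0000e-02 1.7170e+02] F [ 0.5 -0.   0.2] M [ 0.1  -0.03  0.01] w 0.042 t 8.6
shift cm [0.01 0.02 0.03] turn deg [0.06 0.05 0.  ]
```

>>> servo_tool(plan=[[0, [0, 0, 0], [0, 0, 0]], [0, [0, 0, 0], [0, 0, 0]], [0, [0, 0, 0], [0, 0, 0]], [0, [0, 0, 0], [0, 0, 0]], [0, [0, 0, 0], [0, 0, 0]], [0, [0, 0, 0], [0, 0, 0]], [0, [0, 0, 0], [0, 0, 0]]])

```text
time_s: 9.17
tool_pos: [0.448, 0.1679, 0.0063]
tool_rot: [179.9, 0.0, 171.6]
force: [-0.2, 0.5, 0.8]
grip_width: 0.0258
```

>>> servo_tool(plan=[[0, [0, 0, -0.5], [0, 0, 0]], [0, [0, 0, -0.5], [0, 0, 0]], [0, [0, 0, -1], [0, 0, 0]], [0, [0, 0, -1.5], [0, 0, 0]], [0, [0, 0, -1.5], [0, 0, 0]], [0, [0, 0, 0], [0, 0, 0]], [0, [0, 0, 0], [0, 0, 0]], [0, [0, 0, 0], [0, 0, 0]]])

```text
time_s: 9.83
tool_pos: [0.4394, 0.1649, 0.0543]
tool_rot: [-179.5, -0.8, 171.7]
force: [0.2, -0.4, -6.5]
grip_width: 0.0254
```

Run:
```python
from h import *
import pickle
to((.448,.1685,.24),171.7)
for n in('top','scene','wrist'):
    v=cam(n);pickle.dump(v,open(f'L_{n}.pkl','wb'))
    o=env.get_obs()
    p=np.array(o['tool_pos']);d=np.array([.9895,-.145,0])
    if n!='wrist':
        print(n,[proj(*v[1:],p+d*a+[0,0,.02]).round(1) for a in(0,.165)])
a=pickle.load(open('L_scene.pkl','rb'))[0];b=pickle.load(open('L_top.pkl','rb'))[0]
A=cv2.resize(a[210:330,250:400],None,fx=4,fy=4,interpolation=cv2.INTER_CUBIC)
B=cv2.resize(b[150:270,185:235+0],None,fx=4,fy=4,interpolation=cv2.INTER_CUBIC)
cv2.imwrite('pics/L.png',np.hstack([A,B]))
```

```text
at [0.4394 0.1649 0.0543] [-179.51   -0.84  171.66] F [ 0.2 -0.4 -6.5] M [ 0.09  0.31 -0.01] w 0.0254 t 9.8
shift cm [ -0.53   0.32 -18.59] turn deg [-0.49 -0.84 -0.04]
top [array([221.5, 227.9]), array([228.5, 178.5])]
scene [array([341. , 253.7]), array([291.3, 275.5])]
```

View pics/L.png

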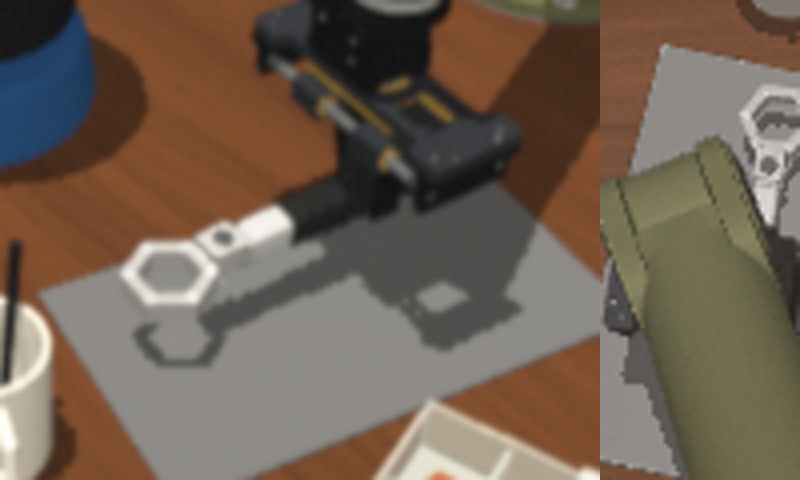

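L picture: the wrench hangs from the fingers roughly level. The ring is at scene pixel (292.3,277.8) and top pixel (230.7,178.7).

Run:
```python
from h import *
import pickle
t=pickle.load(open('L_top.pkl','rb'));s=pickle.load(open('L_scene.pkl','rb'))
# refine ring hole by bright ring outer contour near guess
def ring(im,c,r=14):
    x,y=map(int,c);g=cv2.cvtColor(im,cv2.COLOR_BGR2GRAY)[y-r:y+r+1,x-r:x+r+1]
    g=cv2.resize(g,None,fx=8,fy=8,interpolation=cv2.INTER_CUBIC)
    b=(g>175).astype(np.uint8);cs,h=cv2.findContours(b,cv2.RETR_CCOMP,cv2.CHAIN_APPROX_NONE)
    return [((m['m10']/m['m00']+.5)/8-.5+x-r,(m['m01']/m['m00']+.5)/8-.5+y-r,cv2.contourArea(c)/64) for c,k in zip(cs,h[0]) if k[3]>=0 and cv2.contourArea(c)>64*20 for m in[cv2.moments(c)]]
a=ring(s[0],(292,277),18);b=ring(t[0],(231,179));print(a,b)
P=tri((*t[1:],b[0][:2] if b else (230.7,178.7)),(*s[1:],a[0][:2] if a else (292.3,277.8)));o=env.get_obs()
print('ring',P)
T=R.from_euler('xyz',o['tool_rot'],degrees=True);print('in tool',T.inv().apply(P-o['tool_pos']))
```

```text
[(291.86696212837484, 277.57273741989707, 123.9453125)] [(228.8497278240538, 179.09720178075614, 124.7421875)]
ring [0.60151288 0.14108129 0.06637394]
in tool [-0.16407602  0.00017768 -0.01538046]
```

>>> servo_tool(plan=[[0, [0, 0, -1.5], [-0.5, -0.8, 0]], [0, [0, 0, -2.5], [0, 0, 0]], [0, [0, 0, -2.5], [0, 0, 0]], [0, [0, 0, -2.5], [0, 0, 0]], [0, [0, 0, -2.5], [0, 0, 0]], [0, [0, 0, -2.5], [0, 0, 0]], [0, [0, 0, -2.5], [0, 0, 0]], [0, [0, 0, -2.5], [0, 0, 0]], [0, [0, 0, -2.5], [0, 0, 0]], [0, [0, 0, -1.2], [0, 0, 0]], [0, [0, 0, 0], [0, 0, 0]], [0, [0, 0, 0], [0, 0, 0]]])

```text
time_s: 10.98
tool_pos: [0.434, 0.1617, 0.279]
tool_rot: [-179.1, -1.2, 171.5]
force: [0.0, -0.4, -8.3]
grip_width: 0.0256
```

```bash
python3 -c "
from h import *
to((.4706,-.0095,.285),171.7)
to((.4706,-.0095,.285),117)"
```

```text
at [0.434  0.1617 0.279 ] [-179.11   -1.2   171.49] F [ 0.  -0.4 -8.3] M [0.07 0.29 0.01] w 0.0256 t 11.0
shift cm [ -6.15 -16.4   -0.48] turn deg [-0.89 -1.2  -0.2 ]
at [0.434  0.1617 0.279 ] [-179.11   -1.2   171.49] F [ 0.  -0.4 -8.3] M [0.07 0.29 0.01] w 0.0256 t 11.0
shift cm [ -6.15 -16.4   -0.48] turn deg [-1.39 -0.68 54.49]
```

Translate first (with levelling), then turn 54.5° in 8+ rows.

>>> servo_tool(plan=[[0, [-1, -2.7, -0.1], [-0.9, -1.2, 0]], [0, [-1, -2.7, -0.1], [0, 0, 0]], [0, [-1, -2.7, -0.1], [0, 0, 0]], [0, [-1, -2.7, -0.1], [0, 0, 0]], [0, [-1, -2.7, -0.1], [0, 0, 0]], [0, [-1, -2.7, 0], [0, 0, 0]], [0, [0, 0, 0], [0, 0, 0]], [0, [0, 0, 0], [0, 0, 6]], [0, [0, 0, 0], [0, 0, 6]], [0, [0, 0, 0], [0, 0, 6]], [0, [0, 0, 0], [0, 0, 6]], [0, [0, 0, 0], [0, 0, 6]], [0, [0, 0, 0], [0, 0, 6]], [0, [0, 0, 0], [0, 0, 6]], [0, [0, 0, 0], [0, 0, 6]], [0, [0, 0, 0], [0, 0, 6]], [0, [0, 0, 0], [0, 0, 0]], [0, [0, 0, 0], [0, 0, 0]]])

```text
time_s: 12.48
tool_pos: [0.4536, -0.0173, 0.2491]
tool_rot: [-177.1, -0.5, 114.7]
force: [-1.1, 0.1, -3.7]
grip_width: 0.0256
```

```bash
python3 -c "
from h import *
to((.4706,-.0095,.285),117)"
```

```text
at [ 0.4536 -0.0173  0.2491] [-177.05   -0.54  114.75] F [-1.1  0.1 -3.7] M [-0.23 -0.03 -0.16] w 0.0256 t 12.5
shift cm [ 0.03  1.69 -3.69] turn deg [-2.93 -0.59 -2.24]
```

>>> servo_tool(plan=[[0, [0, 0, -1.5], [0, 0, 0]], [0, [0, 0, -1.5], [0, 0, 0]], [0, [0, 1.0, -1.0], [-1.5, -0.3, -1]], [0, [0, 0.7, -0.5], [-1.5, -0.3, -1]], [0, [0, 0, 0], [0, 0, 0]], [0, [0, 0, 0], [0, 0, 0]]])

```text
time_s: 12.98
tool_pos: [0.471, -0.0076, 0.2899]
tool_rot: [179.9, -0.1, 117.7]
force: [0.0, 1.1, -7.8]
grip_width: 0.0256
```

```bash
python3 -c "
from h import *
to((.4706,-.0095,.285),117)"
```

```text
at [ 0.471  -0.0076  0.2899] [ 1.7994e+02 -1.2000e-01  1.1774e+02] F [ 0.   1.1 -7.8] M [ 0.28  0.23 -0.01] w 0.0256 t 13.0
shift cm [-0.15 -0.12  0.49] turn deg [ 0.06 -0.12  0.74]
```

Run:
```python
from h import *
import pickle
o=env.get_obs();T=R.from_euler('xyz',o['tool_rot'],degrees=True)
P=o['tool_pos']+T.apply([-.1645,0,-.0157])
out=[]
for n in('scene','top'):
    v=cam(n);pickle.dump(v,open(f'M_{n}.pkl','wb'));q=proj(*v[1:],P);print(n,q,proj(*v[1:],(.5453,-.1561,.245)))
    x,y=int(q[0])-40,int(q[1])-40;print(x,y);out.append(cv2.resize(v[0][y:y+80,x:x+80],None,fx=5,fy=5,interpolation=cv2.INTER_CUBIC))
cv2.imwrite('pics/M.png',np.hstack(out))
```

```text
scene [237.65682544 148.36248117] [238.60466423 167.01430763]
197 108
top [326.5398722  174.88714369] [325.20191177 180.77936538]
286 134
```

View pics/M.png

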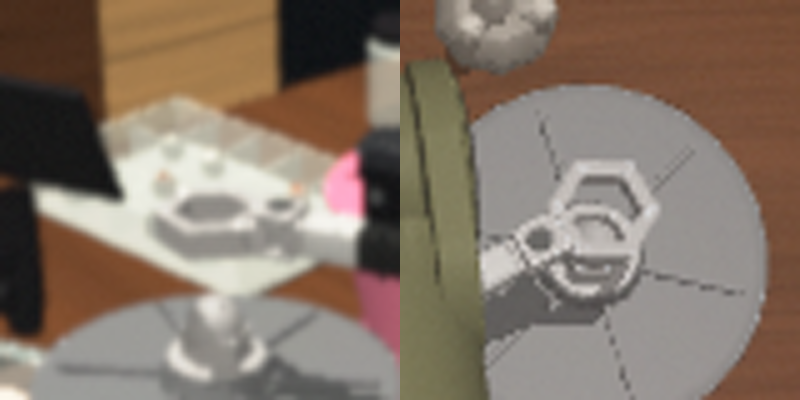

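M picture: ring centre at scene pixel (238.9,149.9) and top pixel (327.4,175.4). That is within about 1 px of the prediction, so the ring hangs level above the dome.

Run:
```python
from h import *
import pickle
from scipy.ndimage import center_of_mass
t=pickle.load(open('M_top.pkl','rb'));s=pickle.load(open('M_scene.pkl','rb'))
o=env.get_obs();T=R.from_euler('xyz',o['tool_rot'],degrees=True)
for a,b in [((327.2,175.2),(238.8,149.8)),((327.4,175.6),(238.4,149.5))]:
    P=tri((*t[1:],a),(*s[1:],b));print(P,'tool',T.inv().apply(P-o['tool_pos']))
# nut in same cameras: dome top estimate (lead check) 
print('onz top',onz(*t[1:],(327.3,175.4),.3055))
to((.4706,-.0095,.262),117)
```

```text
[ 0.5459869  -0.15403609  0.30076938] tool [-0.16450891 -0.00125525 -0.0115091 ]
[ 0.54548891 -0.1551393   0.30085323] tool [-0.165254   -0.00220901 -0.01159448]
onz top [ 0.54596301 -0.15522504  0.3055    ]
at [ 0.4706 -0.0078  0.2896] [-1.7999e+02 -1.3000e-01  1.1770e+02] F [-1.3  0.6 -8.2] M [0.35 0.2  0.02] w 0.0257 t 13.1
shift cm [-0.16 -0.08  2.76] turn deg [-0.01 -0.13  0.7 ]
```

>>> servo_tool(plan=[[0, [-0.15, 0, 0.8], [0, -0.1, 0.7]], [0, [0, 0, 0.8], [0, 0, 0]], [0, [0, 0, 0.8], [0, 0, 0]], [0, [0, 0, 0.2], [0, 0, 0]], [0, [0, 0, 0], [0, 0, 0]], [0, [0, 0, 0], [0, 0, 0]]])

```text
time_s: 13.58
tool_pos: [0.4689, -0.0098, 0.2571]
tool_rot: [-179.6, -0.1, 116.9]
force: [-0.1, -0.2, -6.7]
grip_width: 0.0257
```

```bash
python3 -c "
from h import *
to((.471,-.0093,.235),117)"
```

```text
at [ 0.4689 -0.0098  0.2571] [-1.7960e+02 -1.2000e-01  1.1691e+02] F [-0.1 -0.2 -6.7] M [ 0.31  0.15 -0.  ] w 0.0257 t 13.6
shift cm [-0.05  0.23  2.21] turn deg [-0.4  -0.13 -0.09]
```

>>> servo_tool(plan=[[0, [0, 0.2, 0.5], [-0.4, -0.1, -0.1]], [0, [0, 0.05, 0.5], [0, 0, 0]], [0, [0, 0.05, 0.5], [-0.1, 0, 0]], [0, [0, 0.05, 0.4], [-0.1, 0, 0]], [0, [0, 0, 0], [0, 0, 0]], [0, [0, 0, 0], [0, 0, 0]]])

```text
time_s: 14.08
tool_pos: [0.4725, -0.008, 0.2362]
tool_rot: [179.7, -0.0, 117.0]
force: [-0.5, 0.5, -7.2]
grip_width: 0.0257
```

```bash
python3 -c "
from h import *
to((.471,-.0093,.225),117)"
```

```text
at [ 0.4725 -0.008   0.2362] [179.71  -0.   117.03] F [-0.5  0.5 -7.2] M [0.32 0.17 0.04] w 0.0257 t 14.1
shift cm [-0.05 -0.2   1.12] turn deg [ 0.29 -0.    0.03]
```

>>> servo_tool(plan=[[0, [-0.05, -0.2, 0.3], [0.3, 0, 0]], [0, [0, 0, 0.3], [0, 0, 0]], [0, [0, 0, 0.3], [0, 0, 0]], [0, [0, 0, 0], [0, 0, 0]], [0, [0, 0, 0], [0, 0, 0]]])

```text
time_s: 14.5
tool_pos: [0.4712, -0.0096, 0.2268]
tool_rot: [180.0, 0.0, 117.0]
force: [-0.1, 0.0, -8.6]
grip_width: 0.0254
```

```bash
python3 -c "
from h import *
to((.471,-.0093,.2115),117)"
```

```text
at [ 0.4712 -0.0096  0.2268] [1.7999e+02 3.0000e-02 1.1703e+02] F [-0.1  0.  -8.6] M [0.29 0.15 0.07] w 0.0254 t 14.5
shift cm [ 0.04 -0.01  1.53] turn deg [0.01 0.03 0.03]
```

>>> servo_tool(plan=[[0, [0, 0, 0.3], [0, 0, 0]], [0, [0, 0, 0.3], [0, 0, 0]], [0, [0, 0, 0], [0, 0, 0]], [0, [0, 0, 0], [0, 0, 0]]])

```text
time_s: 14.83
tool_pos: [0.4713, -0.0095, 0.2203]
tool_rot: [180.0, 0.0, 117.0]
force: [0.5, 0.8, -7.1]
grip_width: 0.0253
```

```bash
python3 -c "
from h import *
to((.471,-.0093,.2115),117)"
```

```text
at [ 0.4713 -0.0095  0.2203] [1.7997e+02 3.0000e-02 1.1703e+02] F [ 0.5  0.8 -7.1] M [0.29 0.27 0.01] w 0.0253 t 14.8
shift cm [ 0.03 -0.02  0.88] turn deg [0.03 0.03 0.03]
```

>>> servo_tool(plan=[[0, [0, 0, 0.3], [0, 0, 0]], [0, [0, 0, 0.3], [0, 0, 0]], [0, [0, 0, 0.2], [0, 0, 0]], [0, [0, 0, 0], [0, 0, 0]], [0, [0, 0, 0], [0, 0, 0]]])

```text
time_s: 15.25
tool_pos: [0.4719, -0.0094, 0.2123]
tool_rot: [179.9, 0.1, 117.1]
force: [-0.8, 0.6, -5.4]
grip_width: 0.0254
```

```bash
python3 -c "
from h import *
to((.471,-.0093,.2115),117)"
```

```text
at [ 0.4719 -0.0094  0.2123] [1.7990e+02 8.0000e-02 1.1706e+02] F [-0.8  0.6 -5.4] M [ 0.03  0.23 -0.08] w 0.0254 t 15.2
shift cm [ 0.05 -0.08  0.08] turn deg [0.1  0.08 0.06]
```

>>> servo_tool(plan=[[0, [0, -0.05, 0.1], [0, 0, 0]], [0, [0, 0, 0], [0, 0, 0]], [0, [0, 0, 0], [0, 0, 0]], [0, [0, 0, 0], [0, 0, 0]]])

```text
time_s: 15.58
tool_pos: [0.4719, -0.0094, 0.2122]
tool_rot: [179.8, 0.1, 117.1]
force: [-0.6, 1.3, -5.8]
grip_width: 0.0256
```

```bash
python3 -c "
from h import *
to((.471,-.0093,.2115),117)"
```

```text
at [ 0.4719 -0.0094  0.2122] [1.7983e+02 1.0000e-01 1.1707e+02] F [-0.6  1.3 -5.8] M [ 0.08  0.36 -0.11] w 0.0256 t 15.6
shift cm [ 0.05 -0.07  0.07] turn deg [0.17 0.1  0.07]
```

>>> servo_tool(plan=[[0, [0, 0.7, 0], [0, 0, 2.5]], [0, [0, 0.7, 0], [0, 0, 2.5]], [0, [0, 0.7, 0], [0, 0, 2.5]], [0, [0, 0.7, 0], [0, 0, 2.5]]])

```text
time_s: 15.92
tool_pos: [0.4981, 0.0003, 0.2126]
tool_rot: [179.8, 0.1, 106.7]
force: [-0.9, 0.2, -6.1]
grip_width: 0.0256
```

```bash
cat >> h.py <<'E'
N=np.array([.5453,-.1561]);RG=.1652
def sw(step):
    o=env.get_obs();p=o['tool_pos'];d=p[:2]-N;th=np.degrees(np.arctan2(d[1],d[0]));r=np.hypot(*d);yaw=o['tool_rot'][2]
    c,s=d/r;F=o['force'];print('theta',th.round(2),'yaw',yaw.round(2),'r',r.round(4),'Fr',(F[0]*c+F[1]*s).round(1),'Fccw',(-F[0]*s+F[1]*c).round(1),'Mz',o['wrist_torque'][2].round(2))
    a=np.radians(th-step);to((*(N+RG*np.array([np.cos(a),np.sin(a)])),.212),th-step)
E
python3 -c "
from h import *
sw(2)"
```

```text
theta 106.8 yaw 106.72 r 0.1634 Fr 0.4 Fccw 0.8 Mz 0.29
at [4.981e-01 3.000e-04 2.126e-01] [1.7976e+02 1.4000e-01 1.0672e+02] F [-0.9  0.2 -6.1] M [-0.11  0.21  0.29] w 0.0256 t 15.9
shift cm [0.17 0.58 0.06] turn deg [0.25 0.14 1.92]
```

>>> servo_tool(plan=[[0, [0.1, 0.7, 0.05], [0.2, 0.1, 2.5]], [0, [0, 0.7, 0], [0, 0, 2.5]], [0, [0, 0.7, 0], [0, 0, 2.5]], [0, [0, 0.7, 0], [0, 0, 2.5]]])

```text
time_s: 16.25
tool_pos: [0.5264, 0.0061, 0.212]
tool_rot: [180.0, 0.3, 96.5]
force: [-1.2, -1.1, -5.2]
grip_width: 0.025
```

```bash
python3 -c "
from h import *
sw(2)"
```

```text
theta 96.64 yaw 96.48 r 0.1633 Fr -1.0 Fccw 1.4 Mz 0.41
at [0.5264 0.0061 0.212 ] [179.99   0.28  96.48] F [-1.2 -1.1 -5.2] M [-0.19  0.34  0.41] w 0.025 t 16.2
shift cm [ 0.18  0.58 -0.  ] turn deg [0.02 0.28 1.84]
```

>>> servo_tool(plan=[[0, [0.05, 0.57, 0.0], [0, 0.2, 2]], [0, [0, 0.57, 0], [0, 0, 2]], [0, [0, 0.57, 0], [0, 0, 2]]])

```text
time_s: 16.5
tool_pos: [0.5436, 0.0072, 0.2117]
tool_rot: [-179.9, 0.3, 90.4]
force: [-1.5, -0.2, -3.9]
grip_width: 0.0256
```

```bash
python3 -c "
from h import *
sw(2)"
```

```text
theta 90.61 yaw 90.42 r 0.1633 Fr -0.2 Fccw 1.5 Mz 0.44
at [0.5436 0.0072 0.2117] [-179.86    0.28   90.42] F [-1.5 -0.2 -3.9] M [-0.18  0.51  0.44] w 0.0256 t 16.5
shift cm [ 0.18  0.58 -0.04] turn deg [-0.13  0.29  1.82]
```

>>> servo_tool(plan=[[0, [0, 0.57, 0], [-0.1, 0.2, 2]], [0, [0, 0.57, 0], [0, 0, 2]], [0, [0, 0.57, 0], [0, 0, 2]], [0, [0, 0.57, 0], [0, 0, 2]]])

```text
time_s: 16.83
tool_pos: [0.5657, 0.0059, 0.2114]
tool_rot: [-179.7, 0.4, 82.5]
force: [-2.6, -0.6, -3.7]
grip_width: 0.0257
```

```bash
sed -i 's/RG=.1652/RG=.1633/' h.py; python3 -c "
from h import *
sw(2)"
```

```text
theta 82.81 yaw 82.52 r 0.1632 Fr -0.9 Fccw 2.5 Mz 0.6
at [0.5657 0.0059 0.2114] [-179.72    0.37   82.52] F [-2.6 -0.6 -3.7] M [-0.28  0.61  0.6 ] w 0.0257 t 16.8
shift cm [-0.    0.57 -0.06] turn deg [-0.27  0.37  1.71]
```

>>> servo_tool(plan=[[0, [0, 0.43, -0.05], [-0.2, 0.3, 1.6]], [0, [0, 0.43, 0], [0, 0, 1.6]], [0, [0, 0.43, 0], [0, 0, 1.6]]])

```text
time_s: 17.08
tool_pos: [0.5787, 0.0037, 0.2116]
tool_rot: [-179.8, 0.2, 77.7]
force: [-1.7, -1.4, -3.9]
grip_width: 0.0254
```

```bash
python3 -c "
from h import *
sw(2)"
```

```text
theta 78.21 yaw 77.72 r 0.1633 Fr -1.7 Fccw 1.3 Mz 0.83
at [0.5787 0.0037 0.2116] [-179.84    0.23   77.72] F [-1.7 -1.4 -3.9] M [-0.36  0.52  0.83] w 0.0254 t 17.1
shift cm [-0.    0.57 -0.04] turn deg [-0.16  0.24  1.51]
```

>>> servo_tool(plan=[[0, [0, 0.42, -0.03], [-0.1, 0.2, 1.5]], [0, [0, 0.42, 0], [0, 0, 1.5]], [0, [0, 0.42, 0], [0, 0, 1.5]]])

```text
time_s: 17.33
tool_pos: [0.5911, 0.0007, 0.2117]
tool_rot: [-179.8, 0.1, 73.0]
force: [-4.9, 0.0, -3.3]
grip_width: 0.0254
```

```bash
python3 -c "
from h import *
sw(2)"
```

```text
theta 73.72 yaw 72.96 r 0.1633 Fr -1.3 Fccw 4.7 Mz 0.74
at [0.5911 0.0007 0.2117] [-1.7984e+02  1.0000e-01  7.2960e+01] F [-4.9  0.  -3.3] M [-0.25  1.14  0.74] w 0.0254 t 17.3
shift cm [-0.01  0.57 -0.04] turn deg [-0.16  0.1   1.24]
```

>>> servo_tool(plan=[[0, [0, 0.27, -0.03], [-0.1, 0.1, 1.2]], [0, [0, 0.27, 0], [0, 0, 1.2]], [0, [0, 0.27, 0], [0, 0, 1.2]]])

```text
time_s: 17.58
tool_pos: [0.5988, -0.0019, 0.2116]
tool_rot: [-179.8, 0.1, 69.0]
force: [-3.9, 0.2, -3.5]
grip_width: 0.0252
```

```bash
python3 -c "
from h import *
sw(2)"
```

```text
theta 70.88 yaw 69.02 r 0.1632 Fr -1.1 Fccw 3.8 Mz 0.89
at [ 0.5988 -0.0019  0.2116] [-1.7981e+02  7.0000e-02  6.9020e+01] F [-3.9  0.2 -3.5] M [-0.36  0.9   0.89] w 0.0252 t 17.6
shift cm [ 0.02  0.57 -0.04] turn deg [-0.19  0.07  0.14]
```

>>> servo_tool(plan=[[0, [0, 0.26, -0.02], [-0.1, 0.1, 1.2]], [0, [0, 0.26, 0], [0, 0, 1.2]], [0, [0, 0.26, 0], [0, 0, 1.2]]])

```text
time_s: 17.83
tool_pos: [0.6064, -0.0051, 0.2118]
tool_rot: [-179.9, -0.0, 65.1]
force: [-4.4, 0.3, -3.8]
grip_width: 0.0255
```

Run:
```python
from h import *
import pickle
sw(2)
o=env.get_obs()
v=cam('top');pickle.dump(v,open('B_top.pkl','wb'))
a=cv2.resize(v[0][140:240,275:375],None,fx=6,fy=6,interpolation=cv2.INTER_CUBIC)
cv2.imwrite('pics/B.png',a);print(proj(*v[1:],(*N,.245)))
```

```text
theta 67.96 yaw 65.08 r 0.1629 Fr -1.4 Fccw 4.2 Mz 0.91
at [ 0.6064 -0.0051  0.2118] [-1.7988e+02 -1.0000e-02  6.5080e+01] F [-4.4  0.3 -3.8] M [-0.35  0.98  0.91] w 0.0255 t 17.8
shift cm [ 0.06  0.57 -0.02] turn deg [-0.12 -0.01 -0.89]
[325.20191177 180.77936538]
```

View pics/B.png

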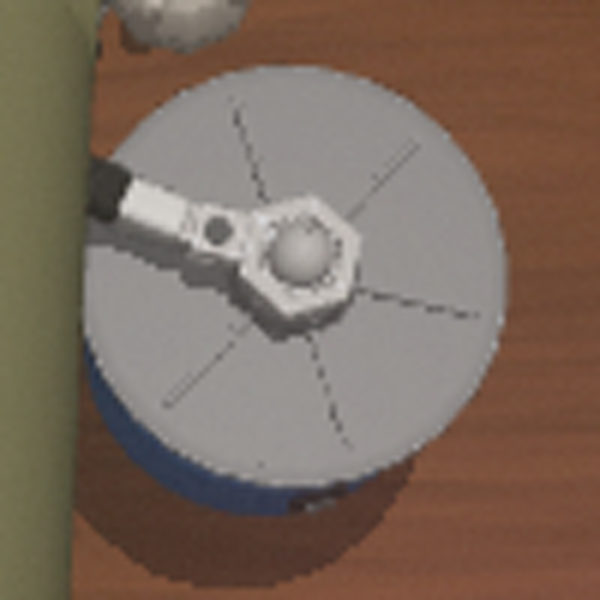

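B picture: the ring sits down around the dome at crop (303,255). The pin is at (218,230) and the grip's front end at (128,191), so the handle is visibly folded clockwise by about 7–10°. I'll refine that.

Run:
```python
from h import *
import pickle
v=pickle.load(open('B_top.pkl','rb'))
w=lambda x,y,z:onz(*v[1:],((x+.5)/6-.5+275,(y+.5)/6-.5+140),z)
rg=w(303,255,.227);pin=w(218,230,.227);gf=w(127,191,.2225);nk=w(185,214,.2225)
an=lambda a,b:np.degrees(np.arctan2(*(b-a)[1::-1]))
print(rg,pin,np.linalg.norm(rg-pin));o=env.get_obs();g=np.array(o['tool_pos'])
print('head by ring-pin',an(rg,pin),'nut-pin',an(np.array([*N,0]),pin),'pin-gripfront',an(pin,gf),'pin-tcp',an(pin,g),'dist',np.linalg.norm((pin-g)[:2]))
# kinematic: head angle from hand position/yaw
y=np.radians(65.08);pk=o['tool_pos'][:2]-.1225*np.array([np.cos(y),np.sin(y)]);d=pk-N;print('kin head',np.degrees(np.arctan2(d[1],d[0])),np.hypot(*d))
for r in(.1213,):
    pk=o['tool_pos'][:2]-r*np.array([np.cos(y),np.sin(y)]);d=pk-N;print('kin head',np.degrees(np.arctan2(d[1],d[0])),np.hypot(*d))
```

```text
[ 0.54569719 -0.15778381  0.227     ] [ 0.55941698 -0.11640198  0.227     ] 0.043596887470627
head by ring-pin 71.65750937919695 nut-pin 70.42414694789744 pin-gripfront 63.23889049909083 pin-tcp 66.89905335984025 dist 0.12080106613756723
kin head 76.00660701404743 0.04093250487797135
kin head 75.6971261983202 0.04211136414565192
```

>>> servo_tool(plan=[[0, [0, 0.25, 0], [-0.1, 0, 1.2]], [0, [0, 0.25, 0], [0, 0, 1.2]], [0, [0, 0.15, 0], [0, 0, 0.7]], [0, [0, 0.03, 0], [0, 0, 0.2]]])

```text
time_s: 18.22
tool_pos: [0.6134, -0.0086, 0.2117]
tool_rot: [-180.0, 0.0, 61.4]
force: [-3.8, 0.1, -3.4]
grip_width: 0.0259
```

Run:
```python
from h import *
import pickle
sw(2)
o=env.get_obs();y=np.radians(o['tool_rot'][2]);pk=o['tool_pos'][:2]-.1213*np.array([np.cos(y),np.sin(y)]);d=pk-N;print('kin head',np.degrees(np.arctan2(d[1],d[0])),np.hypot(*d))
v=cam('top');u=pickle.load(open('B_top.pkl','rb'))
def pin(im):
    g=cv2.resize(cv2.cvtColor(im,cv2.COLOR_BGR2GRAY)[140:240,275:375],None,fx=6,fy=6,interpolation=cv2.INTER_CUBIC)
    s=g[200:270,190:250];m=(s<125).astype(np.uint8);n,l,st,c=cv2.connectedComponentsWithStats(m);return [(c[i]+[190,200],st[i,4]) for i in range(1,n) if st[i,4]>100]
print(pin(u[0]),pin(v[0]))
```

```text
theta 65.21 yaw 61.37 r 0.1625 Fr -1.4 Fccw 3.5 Mz 0.94
at [ 0.6134 -0.0086  0.2117] [-1.7999e+02  1.0000e-02  6.1370e+01] F [-3.8  0.1 -3.4] M [-0.31  1.02  0.94] w 0.0259 t 18.2
shift cm [ 0.11  0.56 -0.03] turn deg [-0.01  0.01 -1.85]
kin head 76.31692950250441 0.04226817546582217
[(array([217.41732283, 230.87598425]), np.int32(508)), (array([210.54773083, 262.27543036]), np.int32(639))] [(array([217.8678501 , 231.54043393]), np.int32(507)), (array([210.8448, 262.4432]), np.int32(625))]
```

>>> servo_tool(plan=[[0, [0, -0.42, 0], [0, 0, -2]], [0, [0, -0.42, 0], [0, 0, -2]], [0, [0, -0.42, 0], [0, 0, -2]], [0, [0, -0.42, 0], [0, 0, -2]], [0, [0, -0.42, 0], [0, 0, -2]]])

```text
time_s: 18.68
tool_pos: [0.5934, -0.0001, 0.2116]
tool_rot: [-179.9, 0.1, 71.7]
force: [-3.8, -0.8, -3.5]
grip_width: 0.0253
```

```bash
python3 -c "
from h import *
sw(-2)"
```

```text
theta 72.85 yaw 71.68 r 0.1632 Fr -1.9 Fccw 3.4 Mz 0.86
at [ 5.934e-01 -1.000e-04  2.116e-01] [-1.7992e+02  6.0000e-02  7.1680e+01] F [-3.8 -0.8 -3.5] M [-0.41  0.95  0.86] w 0.0253 t 18.7
shift cm [-0.02 -0.57 -0.04] turn deg [-0.08  0.06 -3.17]
```

>>> servo_tool(plan=[[0, [0, -0.42, 0], [0, 0, -2]], [0, [0, -0.42, 0], [0, 0, -2]], [0, [0, -0.42, 0], [0, 0, -2]]])

```text
time_s: 18.93
tool_pos: [0.5824, 0.0029, 0.2122]
tool_rot: [179.8, -0.0, 77.7]
force: [-3.8, 1.0, -5.5]
grip_width: 0.0258
```

```bash
python3 -c "
from h import *
sw(-2)"
```

```text
theta 76.87 yaw 77.66 r 0.1633 Fr 0.1 Fccw 4.0 Mz -0.71
at [0.5824 0.0029 0.2122] [ 1.7983e+02 -5.0000e-02  7.7660e+01] F [-3.8  1.  -5.5] M [ 0.05  1.02 -0.71] w 0.0258 t 18.9
shift cm [-0.   -0.57  0.02] turn deg [ 0.18 -0.04 -1.2 ]
```

>>> servo_tool(plan=[[0, [0, -0.4, 0], [0.1, 0, -1.0]], [0, [0, -0.4, 0], [0.1, 0, -1.1]], [0, [0, -0.4, 0], [0, 0, -1.1]], [0, [0, 0, 0], [0, 0, 0]]])

```text
time_s: 19.27
tool_pos: [0.572, 0.005, 0.2131]
tool_rot: [179.7, -0.3, 80.7]
force: [-0.6, -0.9, -4.4]
grip_width: 0.0257
```

```bash
python3 -c "
from h import *
sw(0)"
```

```text
theta 80.6 yaw 80.68 r 0.1633 Fr -1.0 Fccw 0.4 Mz -0.14
at [0.572  0.005  0.2131] [179.67  -0.26  80.68] F [-0.6 -0.9 -4.4] M [-0.17  0.21 -0.14] w 0.0257 t 19.3
shift cm [-0.   -0.    0.11] turn deg [ 0.33 -0.26  0.08]
```

>>> servo_tool(plan=[[0, [0, 0, -0.3], [0.3, -0.2, 0]], [0, [0, 0, -0.3], [0, 0, 0]], [0, [0, 0, -0.3], [0, 0, 0]], [0, [0, 0, -0.3], [0, 0, 0]], [0, [0, 0, 0], [0, 0, 0]]])

```text
time_s: 19.68
tool_pos: [0.5728, 0.0052, 0.2251]
tool_rot: [179.9, -0.1, 80.5]
force: [-0.8, 0.9, -7.3]
grip_width: 0.0256
```

```bash
python3 -c "
from h import *
sw(0)"
```

```text
theta 80.33 yaw 80.54 r 0.1637 Fr 0.8 Fccw 0.9 Mz 0.01
at [0.5728 0.0052 0.2251] [ 1.7993e+02 -1.2000e-01  8.0540e+01] F [-0.8  0.9 -7.3] M [ 0.24 -0.04  0.01] w 0.0256 t 19.7
shift cm [-0.04 -0.    1.31] turn deg [ 0.07 -0.12  0.21]
```

Lifting freely. Continue up to about z 0.29.

>>> servo_tool(plan=[[0, [-0.03, 0, -0.5], [0, -0.1, 0]], [0, [0, 0, -0.6], [0, 0, 0]], [0, [0, 0, -0.8], [0, 0, 0]], [0, [0, 0, -1], [0, 0, 0]], [0, [0, 0, -1.5], [0, 0, 0]], [0, [0, 0, -1.5], [0, 0, 0]], [0, [0, 0, -1.0], [0, 0, 0]], [0, [0, 0, 0], [0, 0, 0]], [0, [0, 0, 0], [0, 0, 0]]])

```text
time_s: 20.43
tool_pos: [0.5733, 0.0054, 0.3021]
tool_rot: [179.8, -0.1, 80.5]
force: [0.6, -0.2, -8.0]
grip_width: 0.0254
```

```bash
python3 -c "
from h import *
to((.45,.1685,.29),171.7)
to((.45,.1685,.29),80.5)"
```

```text
at [0.5733 0.0054 0.3021] [ 1.798e+02 -1.100e-01  8.052e+01] F [ 0.6 -0.2 -8. ] M [ 0.26  0.02 -0.03] w 0.0254 t 20.4
shift cm [ 14.06 -14.85   1.18] turn deg [ 2.400e-01  8.000e-02 -9.118e+01]
at [0.5733 0.0054 0.3021] [ 1.798e+02 -1.100e-01  8.052e+01] F [ 0.6 -0.2 -8. ] M [ 0.26  0.02 -0.03] w 0.0254 t 20.4
shift cm [ 14.06 -14.85   1.18] turn deg [ 0.2  -0.11  0.02]
```

>>> servo_tool(plan=[[0, [2.3, -2.4, 0], [0, 0, 0]], [0, [2.3, -2.4, 0], [0, 0, 0]], [0, [2.3, -2.4, 0], [0, 0, 0]], [0, [2.3, -2.4, 0], [0, 0, 0]], [0, [2.3, -2.4, 0], [0, 0, 0]], [0, [2.3, -2.4, 0], [0, 0, 0]], [0, [0, 0, 0], [0, 0, 0]], [0, [0, 0, 0], [0, 0, -6]], [0, [0, 0, 0], [0, 0, -6]], [0, [0, 0, 0], [0, 0, -6]], [0, [0, 0, 0], [0, 0, -6]], [0, [0, 0, 0], [0, 0, -6]], [0, [0, 0, 0], [0, 0, -6]], [0, [0, 0, 0], [0, 0, -6]], [0, [0, 0, 0], [0, 0, -6]], [0, [0, 0, 0], [0, 0, -6]], [0, [0, 0, 0], [0, 0, -6]], [0, [0, 0, 0], [0, 0, -6]], [0, [0, 0, 0], [0, 0, 0]], [0, [0, 0, 0], [0, 0, 0]]])

```text
time_s: 22.1
tool_pos: [0.4429, 0.1653, 0.2869]
tool_rot: [-179.1, -0.4, 149.4]
force: [0.6, 0.6, -8.0]
grip_width: 0.0254
```

```bash
python3 -c "
from h import *
to((.447,.18,.15),169)"
```

```text
at [0.4429 0.1653 0.2869] [-179.09   -0.39  149.36] F [ 0.6  0.6 -8. ] M [ 0.25  0.33 -0.04] w 0.0254 t 22.1
shift cm [ 0.3   1.7  13.66] turn deg [ -0.84  -0.54 -19.64]
```

>>> servo_tool(plan=[[0, [0, 0.8, 0], [-0.8, -0.5, -5]], [0, [0, 0, 1.0], [0, 0, -5]], [0, [0, 0, 2], [0, 0, -5]], [0, [0, 0, 2], [0, 0, -4]], [0, [0, 0, 2], [0, 0, 0]], [0, [0, 0, 2], [0, 0, 0]], [0, [0, 0, 2], [0, 0, 0]], [0, [0, 0, 2], [0, 0, 0]], [0, [0, 0, 1], [0, 0, 0]], [0, [0, 0, 0], [0, 0, 0]], [0, [0, 0, 0], [0, 0, 0]]])

```text
time_s: 23.02
tool_pos: [0.4449, 0.1681, 0.1389]
tool_rot: [-179.5, -0.2, 167.4]
force: [-0.2, 0.2, -8.0]
grip_width: 0.0259
```

```bash
python3 -c "
from h import *
to((.447,.18,.04),169)"
```

```text
at [0.4449 0.1681 0.1389] [-179.54   -0.21  167.44] F [-0.2  0.2 -8. ] M [ 0.1   0.33 -0.01] w 0.0259 t 23.0
shift cm [0.01 1.29 9.88] turn deg [-0.45 -0.22 -1.56]
```

>>> servo_tool(plan=[[0, [0, 0.7, 1], [-0.4, -0.2, -1.5]], [0, [0, 0.5, 1.5], [0, 0, 0]], [0, [0, 0, 1.5], [0, 0, 0]], [0, [0, 0, 1.5], [0, 0, 0]], [0, [0, 0, 1.5], [0, 0, 0]], [0, [0, 0, 1.5], [0, 0, 0]], [0, [0, 0, 1], [0, 0, 0]], [0, [0, 0, 0], [0, 0, 0]], [0, [0, 0, 0], [0, 0, 0]]])

```text
time_s: 23.77
tool_pos: [0.4581, 0.186, 0.0534]
tool_rot: [179.2, 0.9, 168.7]
force: [0.3, 0.1, -6.5]
grip_width: 0.0253
```

```bash
python3 -c "
from h import *
to((.447,.18,.007),169)"
```

```text
at [0.4581 0.186  0.0534] [179.24   0.9  168.72] F [ 0.3  0.1 -6.5] M [ 0.05  0.41 -0.01] w 0.0253 t 23.8
shift cm [ 1.05 -0.87  4.61] turn deg [ 0.76  0.9  -0.27]
```

>>> servo_tool(plan=[[0, [0.8, -0.7, 0.8], [0.7, 0.9, -0.3]], [0, [0.1, -0.1, 0.8], [0.1, 0.1, 0]], [0, [0.1, -0.1, 0.8], [0.1, 0.1, 0]], [0, [0.1, -0.1, 0.6], [0.1, 0.1, 0]], [0, [0, 0, 0.5], [0, 0, 0]], [0, [0, 0, 0], [0, 0, 0]], [0, [0, 0, 0], [0, 0, 0]]])

```text
time_s: 24.35
tool_pos: [0.4469, 0.1792, 0.0181]
tool_rot: [-179.9, -0.2, 169.1]
force: [0.2, 0.2, -6.7]
grip_width: 0.0259
```

```bash
python3 -c "
from h import *
to((.447,.18,.007),169)"
```

```text
at [0.4469 0.1792 0.0181] [-1.7990e+02 -1.7000e-01  1.6905e+02] F [ 0.2  0.2 -6.7] M [0.1  0.39 0.03] w 0.0259 t 24.4
shift cm [-0.    0.09  1.11] turn deg [-0.1  -0.17  0.05]
```

>>> servo_tool(plan=[[0, [0, 0, 0.4], [-0.1, -0.2, 0]], [0, [0, 0, 0.3], [0, 0, 0]], [0, [0, 0, 0.25], [0, 0, 0]], [0, [0, 0, 0.1], [0, 0, 0]], [0, [0, 0, 0], [0, 0, 0]], [0, [0, 0, 0], [0, 0, 0]]])

```text
time_s: 24.85
tool_pos: [0.448, 0.1799, 0.0075]
tool_rot: [179.9, 0.1, 169.1]
force: [-1.2, -0.2, -5.7]
grip_width: 0.0256
```

```bash
python3 -c "
from h import *
to((.447,.18,.0063),169)"
```

```text
at [0.448  0.1799 0.0075] [1.7991e+02 1.5000e-01 1.6906e+02] F [-1.2 -0.2 -5.7] M [-0.06  0.3  -0.09] w 0.0256 t 24.9
shift cm [ 0.1  -0.01  0.12] turn deg [0.09 0.15 0.06]
```

>>> servo_tool(plan=[[0, [0, 0, 0.1], [0, 0, 0]], [0, [0, 0, 0.1], [0, 0, 0]], [0, [0, 0, 0.1], [0, 0, 0]], [0, [0, 0, 0], [0, 0, 0]]])

```text
time_s: 25.18
tool_pos: [0.4485, 0.1802, 0.0068]
tool_rot: [179.9, 0.1, 169.1]
force: [-1.2, -1.1, -4.4]
grip_width: 0.0256
```

```bash
python3 -c "
from h import *
to((.447,.18,.0063),169)"
```

```text
at [0.4485 0.1802 0.0068] [1.7985e+02 1.3000e-01 1.6905e+02] F [-1.2 -1.1 -4.4] M [-0.14  0.27 -0.19] w 0.0256 t 25.2
shift cm [ 0.14 -0.05  0.05] turn deg [0.15 0.13 0.05]
```

>>> servo_tool(plan=[[0.35, [0, 0, 0.05], [0, 0, 0]], [0.5, [0, 0, 0], [0, 0, 0]], [0.7, [0, 0, 0], [0, 0, 0]], [0.8, [0, 0, 0], [0, 0, 0]], [0.8, [0, 0, 0], [0, 0, 0]], [0.8, [0, 0, 0], [0, 0, 0]], [0.8, [0, 0, 0], [0, 0, 0]], [0.8, [0, 0, 0], [0, 0, 0]], [0.8, [0, 0, 0], [0, 0, 0]], [0.8, [0, 0, 0], [0, 0, 0]]])

```text
time_s: 26.02
tool_pos: [0.4559, 0.1832, 0.0105]
tool_rot: [179.3, 0.9, 169.1]
force: [0.3, -0.3, -0.5]
grip_width: 0.0692
```

>>> servo_tool(plan=[[0.8, [0, 0, -0.8], [0, 0, 0]], [0.8, [0, 0, -1.5], [0, 0, 0]], [0.8, [0, 0, -2], [0, 0, 0]], [0.8, [0, 0, -3], [0, 0, 0]], [0.8, [0, 0, -3], [0, 0, 0]], [0.8, [0, 0, -3], [0, 0, 0]], [0.8, [0, 0, -3], [0, 0, 0]], [0.8, [0, 0, -3], [0, 0, 0]], [0.8, [3, 0, -1], [0, 0, 0]], [0.8, [3, 0, 0], [0, 0, 0]], [0.8, [0, 0, 0], [0, 0, 0]], [0.8, [0, 0, 0], [0, 0, 0]]])

```text
time_s: 27.02
tool_pos: [0.3914, 0.1907, 0.2289]
tool_rot: [179.3, 1.0, 168.8]
force: [0.4, -0.6, 0.8]
grip_width: 0.0699
```

Run:
```python
from h import *
to((.45,.2,.2),169)
s=cam('scene')[0];t=cam('top')[0]
cv2.imwrite('pics/end.png',np.hstack([cv2.resize(s[130:350,170:430],(400,338)),cv2.resize(t[100:290,80:380],(400,253)) if 0 else cv2.resize(t[100:300,150:387],(400,338))]))
```

```text
at [0.3914 0.1907 0.2289] [179.26   1.   168.76] F [ 0.4 -0.6  0.8] M [-0.02 -0.    0.  ] w 0.0699 t 27.0
shift cm [-5.52  2.02  3.01] turn deg [ 0.73  1.01 -0.24]
```

View pics/end.png

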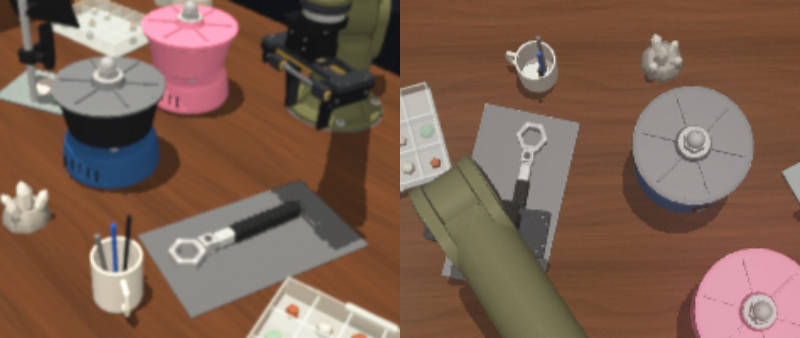

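The end picture shows the wrench straight and flat, its whole length on the mat, with the tumbler and bystanders in place. Handing in.

```bash
python3 -c "
from h import *
env.sign_off()"
```

```text
the job is handed in; nothing more can be done
```

The nut is tightened, the wrench is back on the mat, and the job was handed in at about 27 s of the 72 s allowed; the interface reports no verdict.

**Turning:**
- I gripped the handle at mid grip and set the ring fully down over the nut. It touched bottom within about 1 mm of the expected height.
- I then swung it about 43° clockwise. Torque at the pin stopped rising at about 1.3 N m, and the nut then stood solid: the pin's image position did not move during the last part of the fold.
- I followed about the pin and eased off. The ring lifted off the nut freely.

**Fold:** The estimates disagreed. The top camera put it at about 10–12° and the arm's pose at about 15°; the limit is 17.8°. While easing off, the torque stayed at the preset value for more than 10° of return, so step 2's 7° (0.12 rad) was passed.

**Nut turn and contact force:** Neither could be read directly. I judge the nut turn to be past 0.85 rad because the nut came up solid. The wrist felt only about 5 N sideways throughout the turn.

**Final check:** The last picture shows the wrench straight and flat with its whole length on the mat, the gripper clear of it, and the bystanders apparently unmoved. The arm brushed the dome once, lightly, when it sagged on the way to the nut. I lifted it and corrected before lowering the ring.

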